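# Proof-pull a bonded stud in the boatyard's bench tester

## Robot

A 6-joint arm with a two-finger parallel gripper is mounted at the origin on the work surface. World frame = base frame: x ahead of the robot, y to its left, z up, the work surface at z = 0. Lengths are in mm, angles in rad, forces in N, time in s.
With the tool pointing down it reaches from about 350 to 975 mm from the base axis. Payload 7.1 kg.
Tool frame: the origin (TCP) lies on the front face of the gripper's body, between the roots of the fingers; the fingertips stand 80 mm ahead of it and the grasp point (between the pads) lies 61 mm ahead of it; z points along the fingers, y is the line along which they close (so a half turn about z gives the same grasp; the last joint's range is limited). The gripper opens to 88 mm and grips with 3 to 60 N. Pads are 20 mm wide; open, the fingers measure 115 mm over their backs; the gripper's body (75 mm by 178 mm) begins 61 mm behind the grasp point.
Start: joints at [1.253, 0.423, 1.63, -0, 1.089, -0.019], TCP at [183.952, 597.3, 302.675] pointing down, gripper open.
Joint ranges: [-3, 3], [-0.9, 2.11], [0.09, 2.58], [-1.31, 4.45], [0.11, 2.69], [-2.54, 2.54]. Speed limits (rad/s): [2.39, 2.39, 3.01, 3.14, 3.14, 3.14].

## Interface

Orientations are given as a rotation vector (axis times angle).
In Python, from workcell import readout, vision, close_job gives the robot as it stands.
- The arm moves only by the tool servo_tool, never from a script. Its argument "plan" is a list that holds one entry, the list of rows, each a list of 7 numbers: the gripper command: -1 is fully open, 1 is shut, values between are in proportion, then the shift along the world's x, y, z in units of 40 mm (1.0 is 40 mm), then the turn, a rotation vector about the world's x, y, z in units of 5 degrees (1.0 is 5 degrees). A call has 1 to 5 rows; each row shifts and turns the commanded pose from where the row before left it; what a row does not reach is not made up. A row lasts 1/12 s, in which the tool goes at most 41.7 mm and 7.16 degrees, less where a joint would pass 70% of its speed; a pose out of reach is approached as far as the arm can. A call is refused whole if a number of a shift passes 1 or a number of a turn 1, either way. A call with a gripper value outside its range is refused whole. The fingers move at their own pace and stop on an object; the grip force is fixed at half the most. Time passes only in rows, so rows that do not move let the fingers close. It gives the time, the measured TCP pose, the force, the opening and the grip force at its end, in the units of the state.
- readout.get_obs(): the state, without advancing time (a new reading comes with each control period).
- vision.get_image(name): name is "scene" or "top" or "wrist"; returns the picture (400x640x3 uint8, red, green, blue); there is no depth.
- vision.camera_params(name): a dict with "fx", "fy", "cx", "cy" (pixels), "rvec" (rotation vector, rad) and "tvec" (3), from world to camera coordinates, as OpenCV has them; the wrist camera has in their place "hand_eye" (4x4, takes a point from camera to tool coordinates, whose origin is the TCP and whose axes are the flange's). Camera axes: x right, y down, z forward; pixel columns grow to the right and rows downward; lengths in mm; the calibration is good to about 2 mm. A picture is of the moment at which its call begins: read the wrist's pose just before it. camera_params takes no time and is no camera call.
- close_job(): hands the job in; it is judged then, once.
The state is a dict: "t": time; "qpos": joint angles; "qvel": joint speeds; "joint_torque": joint torques, N m; "ee_pos": TCP position; "orientation": TCP orientation; "ft_force": force on the tool from outside, world axes, zero at the start; "moment": the same for the moment, N m; "width": finger opening in mm; "grasp_force": force on a finger pad.
Only numpy, scipy, OpenCV 4.12 (cv2) and the standard library are available. Lean on these libraries where they do the work, as an engineer would, in place of code of your own. Each camera call takes 0.05 s, during which the arm holds its last target. There are 200 camera calls.

## Task

Take the plywood sample with the bonded steel stud out of the curing rack, holding it by its board and never carrying it by the untested stud, and lower it without dropping it into the holder of the pull tester so that it sits fully down with the stud sticking out through the notch, then let go. Then take the stud itself and pull it straight out along the tester until the pointer stands in the green band, keep it there for two seconds without ever reaching the red band, ease it back to zero without letting it snap, and let go. Leave the sample seated in the holder, and leave the other sample and everything else on the bench where they are.

Things in the scene. Friction and masses are not known exactly. Their poses are not given: they have to be found in the camera images.
- sample: The sample to test: upright light plywood board 15 mm thick (x) x 90 wide (y) x 85 high (z), about 0.14 kg, a steel stud glued to its front face (-x). Origin at the board's centre. Starts standing loosely, leaning a little, in one of the rack's two bays, front towards the robot, top edge 97 mm above the bench. The upper 24 mm is clear on both faces for a grip across the thickness.
- stud: The glued stud (part of the sample), bright steel, mushroom-headed, along the sample's -x, 1.5 mm above the board's centre. From the board outwards: foot 34 mm diameter, 4 mm thick, tapering to a neck 14 mm diameter, then a head 30 mm diameter from 46 to 55 mm off the board. Origin at the centre of its foot, on the board's front face.
- neck (a point): Middle of the stud's neck, on its axis, 26 mm in front of the board: where to pinch it (clear neck from 9 to 44 mm off the board). Axes as the sample's. Seated in the tester it is 64 mm above the bench, free below down to 20 mm above the bench; the board's top edge behind it is then 105 mm above the bench.
- tester: The pull tester, bolted down: blue base 310 x 150 mm, rods, sliding aluminium carriage, steel spring barrel at its +x end (58 mm high). Origin on the bench under the slot's middle at zero; -x is the pull direction, roughly towards the robot. Front block 34 mm high, 88 to 110 mm before the origin. Scale on the +y side, 40 mm high: ticks every 5 mm, green band 30 to 40 mm, red band 48 to 62 mm.
- holder: The steel sample holder on the carriage, open at the top: front jaw with a U notch 46 mm wide (its floor 42 mm above the bench), rear plate and side cheeks, with flared lips, all at most 77 mm above the bench. Slot 20 mm wide (x), 96 mm long (y). Axes as the tester's; the front jaw reaches 16 mm (lips 19 mm) in front of the slot's middle. Origin on the bench under the slot.
- slot (a point): Centre of the slot's floor, 20 mm above the bench; moves with the carriage. A seated sample has its centre 42.5 mm above this point and its axes parallel to the holder's, its stud to -x.
- carriage (a joint): How far the carriage and its blue pointer are pulled from zero along the tester's -x, in m: 0 to 0.060. A spring draws it back: about 2 N at zero, rising 3.75 N per 10 mm (15 N at 35 mm, mid-green). Green is 0.030 to 0.040, red begins at 0.048.
- rack: The curing rack, fixed: plywood base 250 x 120 x 12 mm with two bays, 120 mm apart along its x axis, each two pairs of posts (up to 52 mm above the bench) that hold a board on edge, 17 mm apart. Origin under its middle, on the bench.
- cleat_sample: Bystander: the other sample, same size of board but dark wood with a black plastic horn cleat, in the rack's other bay. Leave it there.
- hardener_tin: Bystander: small white and red tin, 74 mm diameter, 90 mm high, origin at its foot.
- mixing_cup: Bystander: white plastic cup, 72 mm diameter, 75 mm high, origin at its foot.
- brush: Bystander: brush with wooden handle, 200 mm long, lying on the bench, origin under its middle.
- spring_clamp: Bystander: black spring clamp with orange jaws, 160 mm long, lying on the bench, origin under its middle.
- resin_bottle: Bystander: white bottle with orange cap, 64 mm diameter, 160 mm high, origin at its foot.
There are look-alikes about, which are no part of the job. What is shaped like the sample but blue or turquoise is not meant.

How it is judged (in metres and radians):
On the way, in this order (a step that is already met when the one before it is completed fails the run):
1. the sample sits fully down in the holder, stud through the notch, and has been let go (z of sample in the frame of slot between 0.036 and 0.048 m and x of sample in the frame of slot between -0.008 and 0.008 m and x of neck in the frame of slot below -0.02 m and angle between sample's own z axis and vertical below 0.25 rad and contact force between the fingers and sample below 0.2 N and value of joint carriage below 0.006 m), for 0.2 s.
2. the pull on the stud holds the pointer in the green band for two seconds (1.8 s counts), the load passing through the glued joint (value of joint carriage between 0.029 and 0.041 m and contact force between the fingers and stud above 2 N and contact force between sample and holder above 8 N and contact force between each of the arm, the fingers and holder below 2 N and z of sample in the frame of slot below 0.05 m), for 1.8 s.
At the end, for the whole second after the job is handed in: After the proof pull the pointer is back within 4 mm of zero and the sample stands at rest fully down in the holder (centre within 8 mm of the slot's middle and 36 to 48 mm above its floor, within 14 degrees of upright), stud through the notch (value of joint carriage below 0.004 m and z of sample in the frame of slot between 0.036 and 0.048 m and x of sample in the frame of slot between -0.008 and 0.008 m and x of neck in the frame of slot below -0.02 m and angle between sample's own z axis and vertical below 0.25 rad and linear speed of sample below 0.02 m/s); the robot touches nothing.
It fails at once if the pointer is pulled into the red band (0.048 m) (value of joint carriage above 0.048 m).
It fails at once if the carriage is let snap back (faster than 0.3 m/s) (velocity of joint carriage below -0.3 m/s).
It fails at once if the sample is carried by its stud (gripped on it with the board's centre more than 103 mm above the bench) (contact force between the fingers and stud above 3 N and height (world z) of sample above 0.103 m).
It fails at once if the sample is dropped (falls untouched faster than 0.6 m/s) (contact force between the fingers and sample below 0.1 N and linear speed of sample above 0.6 m/s).
It fails at once if the other sample or another thing on the bench is moved by more than 30 mm (distance of any of hardener_tin, mixing_cup, brush, spring_clamp, resin_bottle, cleat_sample from where it was at the start of the episode above 0.03 m).
It also fails if it takes over 64 s, if anything falls off the work surface, if the arm or the gripper's body presses on something with over 40 N, if the wrist force passes 120 N, or if a joint passes its speed limit or range.

## Working session

There is one attempt and no reset: what is moved stays moved. The work goes in short steps, Python scripts to look and compute and a tool call to move; the robot and the scene stay as the last step left them, time stands still between calls to the robot, and variables do not carry over. Pictures are saved under pics/ and viewed, at most 11 in all, crops included, and the job is handed in when it is done.

Besides the shell and the picture viewer there is one more tool, called after ">>>" as name(argument=value, ...), one argument or row to a line, values as JSON. servo_tool: Moves the arm, as the interface text tells. Its arguments: {"type":"object","properties":{"plan":{"type":"array"}},"required":["plan"]}

```bash
mkdir -p pics; ls; cat > h.py <<'E'
import numpy as np, cv2
from workcell import readout, vision
def cam(name, obs=None):
    p=vision.camera_params(name)
    K=np.array([[p['fx'],0,p['cx']],[0,p['fy'],p['cy']],[0,0,1.]])
    if 'rvec' in p:
        R=cv2.Rodrigues(np.array(p['rvec'],float))[0]; t=np.array(p['tvec'],float).ravel()
    else:
        obs=obs or readout.get_obs(); H=np.array(p['hand_eye'],float)
        T=np.eye(4); T[:3,:3]=cv2.Rodrigues(np.array(obs['orientation'],float))[0]; T[:3,3]=obs['ee_pos']
        M=np.linalg.inv(T@H); R=M[:3,:3]; t=M[:3,3]
    return K,R,t
def ray(c,u,v,z):
    K,R,t=c; d=R.T@np.linalg.inv(K)@np.array([u,v,1.]); o=-R.T@t
    return o+d*(z-o[2])/d[2]
def proj(c,P):
    K,R,t=c; q=K@(R@np.array(P,float)+t); return q[:2]/q[2]
def shot(name,fn):
    o=readout.get_obs(); im=vision.get_image(name); cv2.imwrite('pics/'+fn+'.png',im[:,:,::-1]); np.savez('pics/'+fn+'.npz',K=cam(name,o)[0],R=cam(name,o)[1],t=cam(name,o)[2]); return im
def lc(fn):
    d=np.load('pics/'+fn+'.npz'); return d['K'],d['R'],d['t']
E
python3 - <<'E'
from h import *
a=shot('top','top0');b=shot('scene','scene0')
cv2.imwrite('pics/both.png',cv2.resize(np.vstack([a,b]),(480,600))[:,:,::-1])
print(readout.get_obs()['orientation'])
for n in('top','scene'):
    K,R,t=cam(n);print(n,-R.T@t,K[0,0])
E
```

```text
pics
[-4.67557672e-01 -3.10635671e+00  2.20824153e-03]
top [ 294.89263638    9.29754899 1403.0660378 ] 499.4159740534994
scene [1510.25756811  -49.46667871 1008.1949231 ] 487.6217256675683
```

View pics/top0.png

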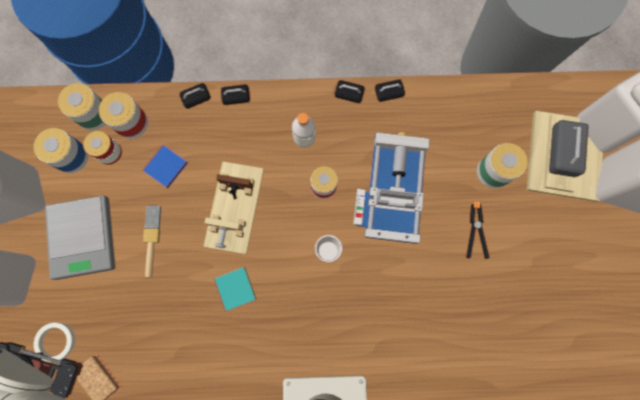

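View pics/scene0.png

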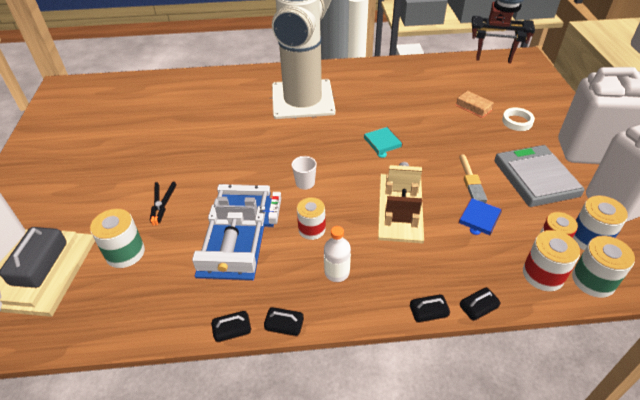

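The top view shows the rack at about (235,207). The light sample is in the near bay at about (228,225), with its stud at (221,238) towards the robot. The dark cleat sample is in the far bay at (236,181). The tester is at about (397,190) with its scale at (360,208).

```bash
python3 - <<'E'
from h import *
c=lc('top0'); 
for n,u,v,z in [('cornTL',228,163,12),('TR',263,168,12),('BR',243,252,12),('BL',205,246,12),('boardtop',228,224,97),('stud',220,240,64),('tester corners TL',376,134,30),('TR',428,137,30),('BR',420,241,30),('BL',367,237,30),('holder',398,200,77),('cup',328,248,75),('tin',323,181,90)]:
    print(n,ray(c,u,v,z).round())
print(vision.camera_params('wrist'))
E
```

```text
cornTL [703. 262.  12.]
TR [686. 161.  12.]
BR [445. 218.  12.]
BL [465. 324.  12.]
boardtop [511. 245.  97.]
stud [473. 272.  64.]
tester corners TL [ 773. -168.   30.]
TR [ 759. -318.   30.]
BR [ 459. -273.   30.]
BL [ 474. -128.   30.]
holder [ 567. -212.   77.]
cup [442. -18.  75.]
tin [622. -10.  90.]
{'fx': 355.92830897663043, 'fy': 355.92830897663043, 'cx': 321.4187931653049, 'cy': 202.86432861864836, 'hand_eye': array([[ 8.18588017e-04, -9.52630455e-01, -3.04129160e-01,
         8.47018503e+01],
       [ 9.99999399e-01,  5.57916299e-04,  9.44005063e-04,
        -3.01793738e-01],
       [-7.29609358e-04, -3.04129750e-01,  9.52630339e-01,
        -8.13444196e+01],
       [ 0.00000000e+00,  0.00000000e+00,  0.00000000e+00,
         1.00000000e+00]])}
```

>>> servo_tool(
  plan=[
    [[-1,0.46,-0.475,0,0,0,-0.966],[-1,0.46,-0.475,0,0,0,-0.966],[-1,0.46,-0.475,0,0,0,-0.966],[-1,0.46,-0.475,0,0,0,-0.966],[-1,0.46,-0.475,0,0,0,-0.966]],
  ],
)

```text
t: 0.52
ee_pos: [276.5, 501.2, 302.3]
orientation: [-1.113, -2.938, 0.001]
ft_force: [-1.0, -0.7, 0.7]
width: 87.3
grasp_force: 0.0
```

>>> servo_tool(
  plan=[
    [[-1,0.46,-0.475,0,0,0,-0.966],[-1,0.46,-0.475,0,0,0,-0.966],[-1,0.46,-0.475,0,0,0,-0.966],[-1,0.46,-0.475,0,0,0,-0.966],[-1,0.46,-0.475,0,0,0,-0.966]],
  ],
)

```text
t: 0.93
ee_pos: [368.6, 406.1, 302.4]
orientation: [-1.703, -2.64, 0.001]
ft_force: [1.1, 0.1, -0.5]
width: 87.7
grasp_force: 0.0
```

>>> servo_tool(
  plan=[
    [[-1,0.46,-0.475,0,0,0,-0.966],[-1,0.46,-0.475,0,0,0,-0.966],[-1,0.46,-0.475,0,0,0,-0.966],[-1,0.46,-0.475,0,0,0,-0.966],[-1,0.46,-0.475,0,0,0,-0.966]],
  ],
)

```text
t: 1.35
ee_pos: [460.5, 311.1, 302.4]
orientation: [-2.218, -2.225, 0.001]
ft_force: [0.4, -0.5, 0.2]
width: 88.0
grasp_force: 0.0
```

>>> servo_tool(
  plan=[
    [[-1,0.46,-0.475,0,0,0,-0.966],[-1,0.46,-0.475,0,0,0,-0.966],[-1,0.46,-0.475,0,0,0,-0.966],[-1,0,0,0,0,0,0],[-1,0,0,0,0,0,0]],
  ],
)

```text
t: 1.77
ee_pos: [515.6, 254.3, 302.3]
orientation: [-2.478, -1.931, 0.001]
ft_force: [-0.6, 0.4, -0.1]
width: 87.8
grasp_force: 0.0
```

```bash
python3 - <<'E'
from h import *
o=readout.get_obs();print(o['ee_pos'],o['orientation'],o['t'],o['qpos'])
shot('wrist','w1')
E
```

```text
[515.61734279 254.34283987 302.25374621] [-2.47786613e+00 -1.93080626e+00  1.13466838e-03] 1.7667 [4.37510884e-01 3.50922723e-01 1.74273212e+00 1.31335174e-04
 1.04870480e+00 6.84357645e-01]
```

View pics/w1.png

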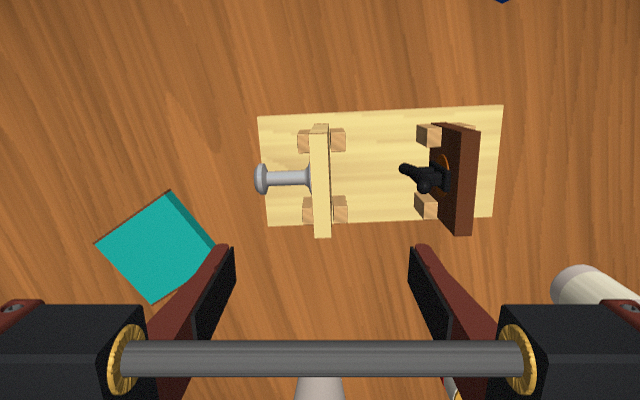

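The sample's board is at u 310–331, v 124–237, with the stud head at (261,179). The cleat sample is at (455,180). I'll enlarge this area to get the top-face corners.

```bash
python3 - <<'E'
from h import *
a=cv2.imread('pics/w1.png')[110:250,240:350]
a=cv2.resize(a,None,fx=4.2,fy=4.2,interpolation=cv2.INTER_CUBIC);cv2.imwrite('pics/w1c.png',a)
c=lc('w1')
for uv in [(310.5,125),(329,124),(314.5,237),(331,237),(311,134),(329,134)]: print(uv,ray(c,*uv,97).round(1),ray(c,*uv,12).round(1))
for uv in [(257,117),(503,105),(491,216),(268,226)]: print('rack',ray(c,*uv,12).round(1))
E
```

```text
(310.5, 125) [520.5 311.9  97. ] [516.  304.8  12. ]
(329, 124) [534.8 309.1  97. ] [534.6 301.2  12. ]
(314.5, 237) [499.6 218.4  97. ] [489.  183.5  12. ]
(331, 237) [513.6 214.9  97. ] [507. 179.  12.]
(311, 134) [519.1 305.   97. ] [514.2 295.9  12. ]
(329, 134) [533.  301.5  97. ] [532.2 291.3  12. ]
rack [465.2 325.8  12. ]
rack [709.  276.7  12. ]
rack [685.  160.3  12. ]
rack [441.8 209.1  12. ]
```

View pics/w1c.png

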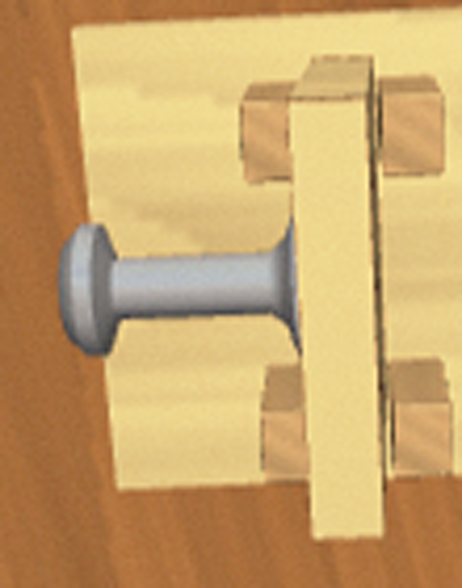

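>>> servo_tool(
  plan=[
    [[-1,0.01,0.14,-0.8,0,0,0.5],[-1,0,0,-0.8,0,0,0],[-1,0,0,-0.8,0,0,0],[-1,0,0,-0.8,0,0,0],[-1,0,0,-0.4,0,0,0]],
  ],
)

```text
t: 2.23
ee_pos: [512.9, 261.2, 155.2]
orientation: [-2.43, -1.989, 0.007]
ft_force: [0.4, -0.4, -0.3]
width: 87.8
grasp_force: 0.0
```

>>> servo_tool(
  plan=[
    [[-1,0,0,-0.08,0,0,0],[1,0,0,0,0,0,0],[1,0,0,0,0,0,0],[1,0,0,0,0,0,0],[1,0,0,0,0,0,0]],
  ],
)

```text
t: 2.65
ee_pos: [516.2, 261.5, 157.1]
orientation: [2.433, 1.987, 0.004]
ft_force: [0.3, 0.2, 0.9]
width: 64.5
grasp_force: 0.0
```

>>> servo_tool(
  plan=[
    [[1,0,0,0,0,0,0],[1,0,0,0,0,0,0],[1,0,0,0,0,0,0],[1,0,0,0,0,0,0]],
  ],
)

```text
t: 2.98
ee_pos: [515.7, 260.9, 155.8]
orientation: [2.434, 1.986, 0.001]
ft_force: [-0.4, -0.0, -0.1]
width: 37.8
grasp_force: 0.0
```

>>> servo_tool(
  plan=[
    [[1,0,0,0,0,0,0],[1,0,0,0,0,0,0],[1,0,0,0,0,0,0],[1,0,0,0,0,0,0],[1,0,0,0,0,0,0]],
  ],
)

```text
t: 3.4
ee_pos: [516.2, 260.8, 155.6]
orientation: [2.433, 1.986, 0.002]
ft_force: [3.3, -1.1, -2.3]
width: 15.1
grasp_force: 29.8
```

>>> servo_tool(
  plan=[
    [[1,0,0,0,0,0,0],[1,0,0,0.1,0,0,0],[1,0,0,0.2,0,0,0],[1,0,0,0.3,0,0,0],[1,0,0,0.4,0,0,0]],
  ],
)

```text
t: 3.82
ee_pos: [515.4, 260.6, 194.9]
orientation: [-2.434, -1.986, 0.002]
ft_force: [2.5, -0.7, -2.7]
width: 15.4
grasp_force: 29.8
```

>>> servo_tool(
  plan=[
    [[1,0,0,0.5,0,0,0],[1,0,0,0.5,0,0,0],[1,0,0,0.5,0,0,0],[1,0,0,0.5,0,0,0],[1,0,0,0.5,0,0,0]],
  ],
)

```text
t: 4.23
ee_pos: [514.6, 260.8, 296.2]
orientation: [-2.433, -1.986, 0.003]
ft_force: [0.1, -0.1, -1.7]
width: 14.9
grasp_force: 29.9
```

>>> servo_tool(
  plan=[
    [[1,0.06,-0.4,0.03,0,0,0.04],[1,0.06,-0.7,0.03,0,0,0.04],[1,0.06,-0.8,0.03,0,0,0.04],[1,0.06,-0.8,0.03,0,0,0.04],[1,0.06,-0.8,0.03,0,0,0.04]],
  ],
)

```text
t: 4.65
ee_pos: [526.6, 119.9, 301.4]
orientation: [-2.414, -2.008, 0.002]
ft_force: [0.3, 0.4, -1.6]
width: 15.1
grasp_force: 29.9
```

>>> servo_tool(
  plan=[
    [[1,0.06,-0.8,0.03,0,0,0.04],[1,0.06,-0.8,0.03,0,0,0.04],[1,0.06,-0.8,0.03,0,0,0.04],[1,0.06,-0.8,0.03,0,0,0.04],[1,0.06,-0.8,0.03,0,0,0.04]],
  ],
)

```text
t: 5.07
ee_pos: [538.6, -40.3, 307.4]
orientation: [-2.397, -2.028, 0.001]
ft_force: [-0.1, -0.0, -2.3]
width: 14.9
grasp_force: 29.9
```

>>> servo_tool(
  plan=[
    [[1,0.06,-0.8,0.03,0,0,0.04],[1,0.06,-0.8,0.03,0,0,0.04],[1,0.06,-0.8,0.03,0,0,0.04],[1,0.06,-0.8,0.03,0,0,0.04],[1,0.06,-0.8,0.03,0,0,0.04]],
  ],
)

```text
t: 5.48
ee_pos: [550.8, -200.1, 313.3]
orientation: [-2.379, -2.048, 0.0]
ft_force: [0.9, 0.5, -1.7]
width: 14.8
grasp_force: 29.9
```

>>> servo_tool(
  plan=[
    [[1,0.06,-0.8,0.03,0,0,0.04],[1,0.06,-0.8,0.03,0,0,0.04],[1,0.06,-0.6,0.03,0,0,0.04],[1,0.06,-0.3,0.03,0,0,0],[1,0,0,0,0,0,0]],
  ],
)

```text
t: 5.9
ee_pos: [561.1, -300.8, 318.1]
orientation: [-2.373, -2.059, -0.0]
ft_force: [-0.0, -0.4, -1.3]
width: 14.7
grasp_force: 29.9
```

```bash
python3 - <<'E'
from h import *
o=readout.get_obs();print(o['ee_pos'],o['orientation'],o['t'],o['qpos'],o['width'],abs(np.array(o['qvel'])).max())
a=shot('wrist','w2')
E
```

```text
[ 561.07356852 -300.79918979  318.14252251] [-2.37272656e+00 -2.05856869e+00 -1.38027821e-04] 5.9 [-5.10883039e-01  4.24030047e-01  1.58969761e+00  2.14805303e-04
  1.12814499e+00 -3.69421379e-01] 14.697101088176682 0.046960706548387236
```

View pics/w2.png

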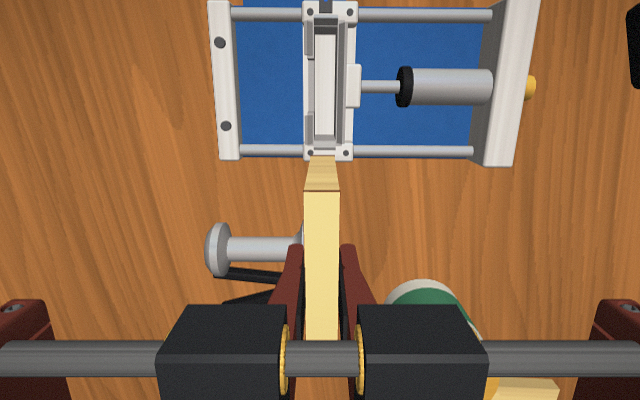

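The board is held squarely, with its top at u 304–340, v 190–340. The tester slot shows at about (325,20–145) and the front block at u 208–240. I'll enlarge the slot.

```bash
python3 - <<'E'
from h import *
a=cv2.imread('pics/w2.png')[0:200,270:390]
a=cv2.resize(a,None,fx=3,fy=3,interpolation=cv2.INTER_CUBIC);cv2.imwrite('pics/w2c.png',a)
c=lc('w2')
for n,u,v,z in [('blockF-',219,160,34),('blockR-',240,159,34),('blockR-front+',208,3,34),('barrelblock-',484,165,58),('-far',512,166,58),('held TL',304,190,0)]: print(n,ray(c,u,v,z).round(1))
E
```

```text
blockF- [ 457.2 -271.7   34. ]
blockR- [ 479.  -273.8   34. ]
blockR-front+ [ 480.1 -128.4   34. ]
barrelblock- [ 719.2 -309.2   58. ]
-far [ 746.2 -314.    58. ]
held TL [ 536.5 -325.2    0. ]
```

View pics/w2c.png

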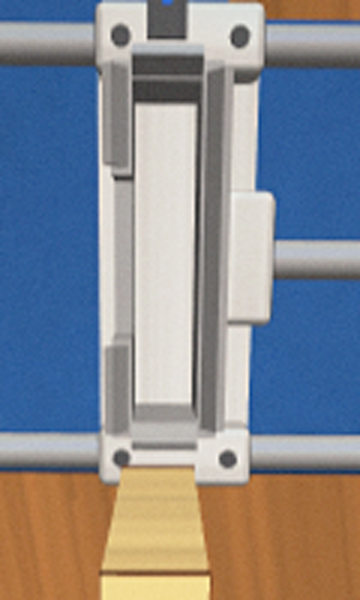

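```bash
python3 - <<'E'
from h import *
c=lc('w2')
P=[ray(c,270+x/3,y/3,20) for x,y in [(134,102),(197,101),(133,405),(193,405)]]
print(np.round(P,1),np.mean(P,0))
# carriage: holder top corners etc
for x,y,z in [(104,66,77),(104,430,77),(226,66,77),(224,430,77)]: print(ray(c,270+x/3,y/3,z).round(1))
# held board: top face at tcp z-58, near corners ; stud head centre
z=318.1-58
for u,v in [(304,190),(340,190)]: print('held',ray(c,u,v,z).round(1))
for x,y in [(116,466),(195,466)]: print('held bottom',ray(c,270+x/3,y/3,z-85).round(1))
E
```

```text
[[ 572.9 -165.8   20. ]
 [ 593.2 -168.3   20. ]
 [ 558.4 -261.8   20. ]
 [ 579.3 -264.8   20. ]] [ 575.94434399 -215.18281134   20.        ]
[ 566.  -163.6   77. ]
[ 550.8 -261.3   77. ]
[ 599.  -168.2   77. ]
[ 586.5 -266.4   77. ]
held [ 559.8 -255.2  260.1]
held [ 574.3 -257.2  260.1]
held bottom [ 558.7 -255.9  175.1]
held bottom [ 575.2 -258.2  175.1]
```

>>> servo_tool(
  plan=[
    [[1,0.09,0.53,0,0,0,-0.1],[1,0.09,0.53,0,0,0,0],[1,0.09,0.54,0,0,0,0],[1,0.1,0.54,0,0,0,0],[1,0,0,-0.4,0,0,0]],
  ],
)

```text
t: 6.37
ee_pos: [577.3, -208.6, 304.8]
orientation: [2.374, 2.055, 0.005]
ft_force: [-0.5, -0.3, -1.5]
width: 14.5
grasp_force: 29.9
```

>>> servo_tool(
  plan=[
    [[1,0,0,-0.6,0,0,0],[1,0,0,-0.6,0,0,0],[1,0,0,-0.4,0,0,0],[1,0,0,-0.2,0,0,0],[1,0,0,0,0,0,0]],
  ],
)

```text
t: 6.78
ee_pos: [574.8, -211.5, 228.4]
orientation: [-2.375, -2.05, 0.003]
ft_force: [0.4, 0.6, -2.1]
width: 14.8
grasp_force: 29.9
```

```bash
python3 - <<'E'
from h import *
o=readout.get_obs();print(o['ee_pos'],o['orientation'],o['t'],o['ft_force'])
a=shot('wrist','w3'); b=shot('scene','s3')
b=cv2.resize(b[150:300,180:300],None,fx=3,fy=3,interpolation=cv2.INTER_CUBIC)
a=a[:,150:490]
b=cv2.copyMakeBorder(b,0,0,0,0,0); h=max(a.shape[0],b.shape[0])
p=lambda i:cv2.copyMakeBorder(i,0,h-i.shape[0],0,0,cv2.BORDER_CONSTANT)
cv2.imwrite('pics/c3.png',np.hstack([p(a),p(b)])[:,:,::-1])
E
```

```text
[ 574.75635296 -211.46256199  228.35557284] [-2.37471609 -2.05044261  0.00274682] 6.7833 [ 0.42287224  0.5924273  -2.09247324]
```

View pics/c3.png

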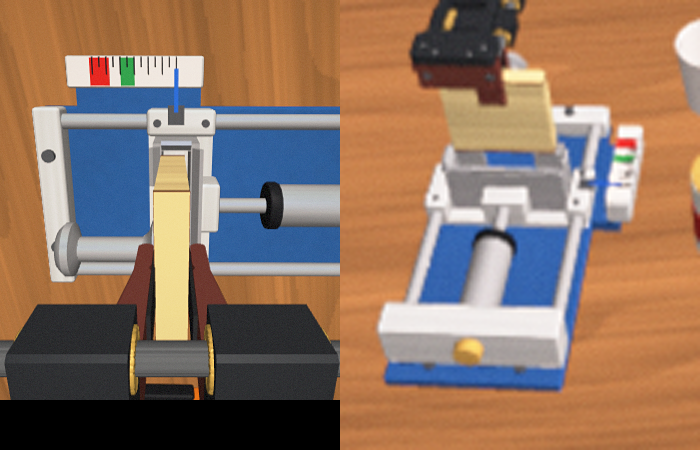

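The board sits over the slot: its lower edge is near (322,155), the slot's end cheek near (325,145), and the pointer is at zero. I'll correct about 4 mm in y and lower slowly.

>>> servo_tool(
  plan=[
    [[1,0.03,-0.09,0,0,0,-0.05],[1,0,0,-0.15,0,0,0],[1,0,0,-0.15,0,0,0],[1,0,0,-0.15,0,0,0],[1,0,0,0,0,0,0]],
  ],
)

```text
t: 7.3
ee_pos: [576.4, -216.9, 210.9]
orientation: [-2.383, -2.045, 0.002]
ft_force: [-0.5, 0.1, -2.1]
width: 15.1
grasp_force: 29.9
```

>>> servo_tool(
  plan=[
    [[1,0,0,-0.15,0,0,0],[1,0,0,-0.15,0,0,0],[1,0,0,-0.15,0,0,0],[1,0,0,0,0,0,0]],
  ],
)

```text
t: 7.63
ee_pos: [576.4, -216.8, 192.7]
orientation: [-2.382, -2.045, 0.002]
ft_force: [-0.0, 0.0, -1.9]
width: 14.8
grasp_force: 29.9
```

>>> servo_tool(
  plan=[
    [[1,0,0.03,-0.15,0,0,0],[1,0,0,-0.15,0,0,0],[1,0,0,-0.15,0,0,0],[1,0,0,0,0,0,0]],
  ],
)

```text
t: 7.97
ee_pos: [576.5, -215.6, 174.8]
orientation: [-2.382, -2.045, 0.002]
ft_force: [-0.4, 1.2, -1.2]
width: 14.9
grasp_force: 29.9
```

>>> servo_tool(
  plan=[
    [[1,0,0,-0.1,0,0,0],[1,0,0,-0.1,0,0,0],[1,0,0,-0.05,0,0,0],[1,0,0,0,0,0,0]],
  ],
)

```text
t: 8.3
ee_pos: [576.9, -215.8, 165.7]
orientation: [-2.383, -2.046, 0.001]
ft_force: [-0.3, -0.1, -1.1]
width: 14.5
grasp_force: 29.9
```

>>> servo_tool(
  plan=[
    [[1,0,0,-0.05,0,0,0],[1,0,0,-0.025,0,0,0],[1,0,0,0,0,0,0]],
  ],
)

```text
t: 8.55
ee_pos: [577.4, -215.9, 163.5]
orientation: [2.383, 2.046, 0.0]
ft_force: [-0.1, -0.1, -1.4]
width: 15.1
grasp_force: 30.0
```

>>> servo_tool(
  plan=[
    [[1,0,0,-0.03,0,0,0],[1,0,0,0,0,0,0],[1,0,0,0,0,0,0]],
  ],
)

```text
t: 8.8
ee_pos: [577.6, -216.0, 163.3]
orientation: [2.383, 2.046, 0.001]
ft_force: [-1.4, 2.0, 7.5]
width: 14.7
grasp_force: 30.0
```

>>> servo_tool(
  plan=[
    [[1,0,0,-0.02,0,0,0],[1,0,0,0,0,0,0],[1,0,0,0,0,0,0]],
  ],
)

```text
t: 9.05
ee_pos: [577.7, -216.0, 163.3]
orientation: [2.383, 2.046, 0.001]
ft_force: [-3.1, 2.2, 13.8]
width: 14.5
grasp_force: 30.0
```

>>> servo_tool(
  plan=[
    [[-1,0,0,0,0,0,0],[-1,0,0,0,0,0,0],[-1,0,0,0,0,0,0],[-1,0,0,0,0,0,0],[-1,0,0,0,0,0,0]],
  ],
)

```text
t: 9.47
ee_pos: [577.1, -215.9, 161.0]
orientation: [-2.384, -2.046, 0.0]
ft_force: [0.5, 0.0, -0.0]
width: 44.6
grasp_force: 0.0
```

>>> servo_tool(
  plan=[
    [[-1,0,0,0,0,0,0],[-1,0,0,0,0,0,0],[-1,0,0,0.2,0,0,0],[-1,0,0,0.5,0,0,0],[-1,0,0,0.6,0,0,0]],
  ],
)

```text
t: 9.88
ee_pos: [576.3, -215.5, 212.8]
orientation: [-2.381, -2.044, 0.002]
ft_force: [0.5, -0.1, 1.1]
width: 77.9
grasp_force: 0.0
```

>>> servo_tool(
  plan=[
    [[-1,0,0,0.4,0,0,0.96],[-1,0,0,0,0,0,0.96],[-1,0,0,0,0,0,0.96],[-1,0,0,0,0,0,0.96],[-1,0,0,0,0,0,0.96]],
  ],
)

```text
t: 10.3
ee_pos: [577.3, -215.9, 230.2]
orientation: [1.9, 2.501, 0.0]
ft_force: [-0.2, 0.2, 0.3]
width: 87.5
grasp_force: 0.0
```

>>> servo_tool(
  plan=[
    [[-1,0,0,0,0,0,0.96],[-1,0,0,0,0,0,0.96],[-1,0,0,0,0,0,0.96],[-1,0,0,0,0,0,0.96],[-1,0,0,0,0,0,0.96]],
  ],
)

```text
t: 10.72
ee_pos: [577.2, -215.9, 229.9]
orientation: [1.339, 2.841, 0.0]
ft_force: [0.6, -0.3, 0.2]
width: 88.0
grasp_force: 0.0
```

>>> servo_tool(
  plan=[
    [[-1,-0.2,0.03,0,0,0,0.96],[-1,-0.2,0.03,0,0,0,0.96],[-1,-0.2,0.03,0,0,0,0.96],[-1,-0.2,0.03,0,0,0,0.96],[-1,-0.15,0.03,0,0,0,0.96]],
  ],
)

```text
t: 11.13
ee_pos: [538.6, -209.8, 229.9]
orientation: [0.719, 3.058, -0.0]
ft_force: [0.0, -0.2, 0.6]
width: 87.9
grasp_force: 0.0
```

>>> servo_tool(
  plan=[
    [[-1,0,0,0,0,0,0.96],[-1,0,0,0,0,0,0.96],[-1,0,0,0,0,0,0.96],[-1,0,0,0,0,0,0.72],[-1,0,0,0,0,0,0]],
  ],
)

```text
t: 11.55
ee_pos: [539.2, -210.0, 229.9]
orientation: [0.235, 3.132, -0.0]
ft_force: [-0.9, 0.6, -0.3]
width: 87.8
grasp_force: 0.0
```

```bash
python3 - <<'E'
from h import *
o=readout.get_obs();print(o['ee_pos'],o['orientation'],o['t'],o['qpos'])
v=np.array(o['orientation']);print('yaw',2*np.arctan2(v[1],v[0])-np.pi/2)
a=shot('wrist','w4')
E
```

```text
[ 539.24039941 -209.95005981  229.89053155] [ 2.35091571e-01  3.13223153e+00 -3.26676655e-04] 11.55 [-3.91842177e-01  4.49242989e-01  1.78623734e+00 -3.29457412e-05
  9.05523919e-01 -1.81278787e+00]
yaw 1.420966019693374
```

View pics/w4.png

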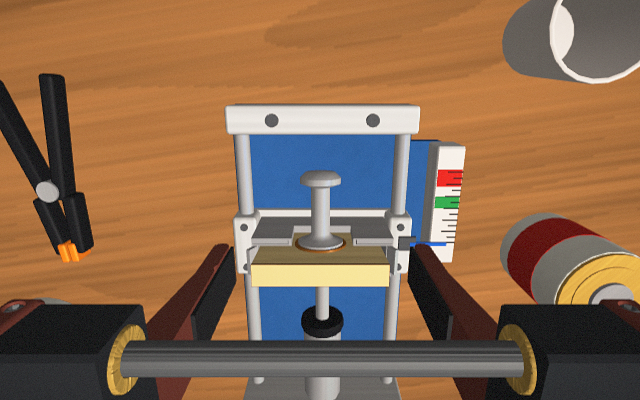

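The sample is seated with its stud, head at (320,178) and neck at (320,212), sticking out through the notch and centred between the fingers. The pointer is at zero.

```bash
python3 - <<'E'
from h import *
c=lc('w4')
print(ray(c,320.5,205,71).round(1),ray(c,320.5,174,79).round(1))
print('board top corners',[ray(c,u,v,105).round(1) for u,v in [(252,264),(390,264),(252,287),(388,287)]])
E
```

```text
[ 532.9 -209.6   71. ] [ 508.8 -206.    79. ]
board top corners [array([ 554.8, -257.5,  105. ]), array([ 568.1, -169.7,  105. ]), array([ 571.3, -261. ,  105. ]), array([ 584.6, -172.5,  105. ])]
```

>>> servo_tool(
  plan=[
    [[-1,-0.09,0.01,-0.5,0,0,0],[-1,0,0,-0.7,0,0,0],[-1,0,0,-0.7,0,0,0],[-1,0,0,-0.5,0,0,0],[-1,0,0,-0.25,0,0,0]],
  ],
)

```text
t: 12.02
ee_pos: [534.4, -209.0, 121.0]
orientation: [-0.242, -3.129, -0.002]
ft_force: [0.4, -0.8, 0.7]
width: 88.1
grasp_force: 0.0
```

>>> servo_tool(
  plan=[
    [[1,0,0,0,0,0,0],[1,0,0,0,0,0,0],[1,0,0,0,0,0,0],[1,0,0,0,0,0,0],[1,0,0,0,0,0,0]],
  ],
)

```text
t: 12.43
ee_pos: [536.3, -209.8, 124.6]
orientation: [0.239, 3.13, -0.001]
ft_force: [0.1, 0.9, -0.5]
width: 57.9
grasp_force: 0.0
```

>>> servo_tool(
  plan=[
    [[1,0,0,0,0,0,0],[1,0,0,0,0,0,0],[1,0,0,0,0,0,0],[1,0,0,0,0,0,0],[1,0,0,0,0,0,0]],
  ],
)

```text
t: 12.85
ee_pos: [535.5, -209.5, 123.3]
orientation: [-0.239, -3.132, -0.0]
ft_force: [0.1, 0.2, -0.0]
width: 24.5
grasp_force: 0.0
```

>>> servo_tool(
  plan=[
    [[1,0,0,0,0,0,0],[1,0,0,0,0,0,0],[1,0,0,0,0,0,0],[1,0,0,0,0,0,0]],
  ],
)

```text
t: 13.18
ee_pos: [535.6, -209.6, 123.3]
orientation: [0.239, 3.132, -0.0]
ft_force: [0.8, -0.7, 0.4]
width: 13.3
grasp_force: 30.0
```

>>> servo_tool(
  plan=[
    [[1,-0.05,0.0075,0,0,0,0],[1,-0.1,0.015,0,0,0,0],[1,-0.1,0.015,0,0,0,0],[1,-0.1,0.015,0,0,0,0],[1,-0.05,0.0075,0,0,0,0]],
  ],
)

```text
t: 13.6
ee_pos: [520.4, -207.4, 123.7]
orientation: [0.238, 3.129, -0.001]
ft_force: [7.6, -1.0, -3.1]
width: 13.7
grasp_force: 30.0
```

>>> servo_tool(
  plan=[
    [[1,-0.05,0.0075,0,0,0,0],[1,-0.1,0.015,0,0,0,0],[1,-0.1,0.015,0,0,0,0],[1,0,0,0,0,0,0],[1,0,0,0,0,0,0]],
  ],
)

```text
t: 14.02
ee_pos: [511.5, -206.1, 123.9]
orientation: [0.238, 3.127, -0.002]
ft_force: [10.3, -0.6, -4.7]
width: 13.3
grasp_force: 30.0
```

```bash
python3 - <<'E'
from h import *
o=readout.get_obs();print(o['ee_pos'],o['t'],o['ft_force'],o['width'])
a=shot('wrist','w5')
E
```

```text
[ 511.50984008 -206.1437032   123.92436813] 14.0167 [10.25177059 -0.59592782 -4.65703858] 13.323205710338822
```

View pics/w5.png

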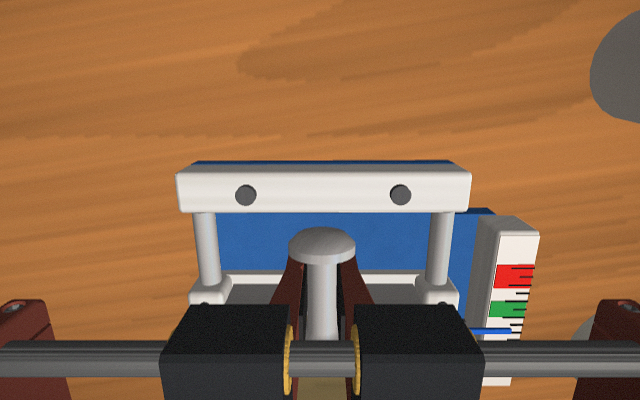

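The wrist picture shows the blue pointer at (490,331), just short of the green band (v 301–318). That is about 22 mm, and the force reading agrees. I need about 12.5 mm more, then a hold.

>>> servo_tool(
  plan=[
    [[1,-0.07,0.01,0,0,0,0],[1,-0.09,0.014,0,0,0,0],[1,-0.09,0.014,0,0,0,0],[1,-0.06,0.01,0,0,0,0],[1,0,0,0,0,0,0]],
  ],
)

```text
t: 14.48
ee_pos: [500.2, -204.5, 124.2]
orientation: [0.239, 3.124, -0.003]
ft_force: [14.0, -0.7, -7.6]
width: 13.5
grasp_force: 30.0
```

>>> servo_tool(
  plan=[
    [[1,0,0,0,0,0,0],[1,0,0,0,0,0,0]],
  ],
)

```text
t: 14.65
ee_pos: [500.6, -204.5, 124.2]
orientation: [0.238, 3.124, -0.003]
ft_force: [14.1, -0.3, -6.5]
width: 13.5
grasp_force: 30.0
```

```bash
python3 - <<'E'
from h import *
o=readout.get_obs();print(o['ee_pos'],o['t'],o['ft_force'],o['width'])
a=shot('wrist','w6')
cv2.imwrite('pics/w6c.png',cv2.resize(a[190:400,430:590],None,fx=2.5,fy=2.5)[:,:,::-1])
E
```

```text
[ 500.5534928  -204.48972989  124.19475102] 14.65 [14.08776796 -0.27607008 -6.53161598] 13.460798819050213
```

View pics/w6c.png

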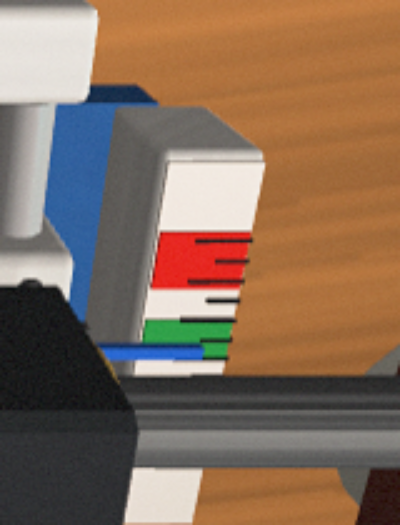

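The pointer is inside the lower part of the green band, at about 32 mm. I'll nudge it 2.5 mm towards the middle and hold.

>>> servo_tool(
  plan=[
    [[1,-0.03,0.005,0,0,0,0],[1,-0.03,0.005,0,0,0,0],[1,0,0,0,0,0,0],[1,0,0,0,0,0,0],[1,0,0,0,0,0,0]],
  ],
)

```text
t: 15.12
ee_pos: [498.4, -204.2, 124.3]
orientation: [0.239, 3.123, -0.003]
ft_force: [13.9, 0.0, -7.0]
width: 13.2
grasp_force: 30.0
```

>>> servo_tool(
  plan=[
    [[1,0,0,0,0,0,0],[1,0,0,0,0,0,0],[1,0,0,0,0,0,0],[1,0,0,0,0,0,0],[1,0,0,0,0,0,0]],
  ],
)

```text
t: 15.53
ee_pos: [498.4, -204.2, 124.2]
orientation: [0.239, 3.123, -0.003]
ft_force: [14.4, -1.0, -7.1]
width: 13.2
grasp_force: 30.0
```

>>> servo_tool(
  plan=[
    [[1,0,0,0,0,0,0],[1,0,0,0,0,0,0],[1,0,0,0,0,0,0],[1,0,0,0,0,0,0],[1,0,0,0,0,0,0]],
  ],
)

```text
t: 15.95
ee_pos: [498.5, -204.2, 124.2]
orientation: [0.238, 3.123, -0.003]
ft_force: [14.5, -1.0, -7.2]
width: 13.1
grasp_force: 30.0
```

>>> servo_tool(
  plan=[
    [[1,0,0,0,0,0,0],[1,0,0,0,0,0,0],[1,0,0,0,0,0,0],[1,0,0,0,0,0,0],[1,0,0,0,0,0,0]],
  ],
)

```text
t: 16.37
ee_pos: [498.5, -204.2, 124.2]
orientation: [0.238, 3.123, -0.004]
ft_force: [15.4, -0.2, -6.2]
width: 13.4
grasp_force: 30.0
```

>>> servo_tool(
  plan=[
    [[1,0,0,0,0,0,0],[1,0,0,0,0,0,0],[1,0,0,0,0,0,0],[1,0,0,0,0,0,0],[1,0,0,0,0,0,0]],
  ],
)

```text
t: 16.78
ee_pos: [498.5, -204.2, 124.3]
orientation: [0.238, 3.123, -0.003]
ft_force: [14.0, -1.0, -7.9]
width: 12.8
grasp_force: 30.0
```

>>> servo_tool(
  plan=[
    [[1,0,0,0,0,0,0],[1,0,0,0,0,0,0],[1,0,0,0,0,0,0],[1,0,0,0,0,0,0],[1,0,0,0,0,0,0]],
  ],
)

```text
t: 17.2
ee_pos: [498.4, -204.2, 124.2]
orientation: [0.238, 3.123, -0.003]
ft_force: [15.0, -1.1, -6.7]
width: 13.4
grasp_force: 30.0
```

```bash
python3 - <<'E'
from h import *
o=readout.get_obs();print(o['ee_pos'],o['t'],o['ft_force'],o['width'])
a=shot('wrist','w7').astype(int)
r,g,b=a[...,0],a[...,1],a[...,2]
for n,m in [('red',(r>150)&(g<80)&(b<80)),('green',(g>100)&(r<80)&(b<100)),('blue',(b>170)&(r<60)&(g<110))]:
    m[:, :470]=0; m[:190]=0; m[:,540:]=0
    ys,xs=np.where(m); print(n,len(ys),ys.min() if len(ys) else 0,ys.max() if len(ys) else 0,xs.mean() if len(xs) else 0)
E
```

```text
[ 498.43764947 -204.15722517  124.23600312] 17.2 [15.00270031 -1.06224139 -6.73190561] 13.423488481208192
red 690 286 308 507.6521739130435
green 278 321 335 505.6654676258993
blue 157 329 333 491.94267515923565
```

>>> servo_tool(
  plan=[
    [[1,0.05,-0.0075,0,0,0,0],[1,0.1,-0.015,0,0,0,0],[1,0.1,-0.015,0,0,0,0],[1,0.1,-0.015,0,0,0,0],[1,0.1,-0.015,0,0,0,0]],
  ],
)

```text
t: 17.67
ee_pos: [515.2, -206.7, 124.1]
orientation: [0.238, 3.127, -0.002]
ft_force: [8.4, -2.3, -2.6]
width: 13.2
grasp_force: 30.0
```

>>> servo_tool(
  plan=[
    [[1,0.1,-0.015,0,0,0,0],[1,0.1,-0.015,0,0,0,0],[1,0.1,-0.015,0,0,0,0],[1,0.1,-0.015,0,0,0,0],[1,0.05,-0.01,0,0,0,0]],
  ],
)

```text
t: 18.08
ee_pos: [531.3, -209.1, 123.5]
orientation: [0.239, 3.131, -0.001]
ft_force: [1.8, -2.6, -0.6]
width: 13.2
grasp_force: 30.0
```

>>> servo_tool(
  plan=[
    [[1,0.05,-0.01,0,0,0,0],[1,0.05,-0.01,0,0,0,0],[1,0.02,0,0,0,0,0],[1,0,0,0,0,0,0],[1,0,0,0,0,0,0]],
  ],
)

```text
t: 18.5
ee_pos: [535.3, -209.6, 123.3]
orientation: [-0.239, -3.132, -0.0]
ft_force: [0.3, -1.9, 2.1]
width: 13.3
grasp_force: 30.0
```

```bash
python3 - <<'E'
from h import *
o=readout.get_obs();print(o['ee_pos'],o['t'],o['ft_force'],o['width'])
E
```

```text
[ 535.29595045 -209.56904314  123.29343742] 18.5 [ 0.33286245 -1.85207611  2.06050973] 13.332736494704653
```

>>> servo_tool(
  plan=[
    [[-1,0,0,0,0,0,0],[-1,0,0,0,0,0,0],[-1,0,0,0,0,0,0],[-1,0,0,0,0,0,0],[-1,0,0,0,0,0,0]],
  ],
)

```text
t: 18.92
ee_pos: [535.3, -209.4, 123.1]
orientation: [-0.238, -3.132, -0.0]
ft_force: [0.8, -0.1, 0.1]
width: 43.2
grasp_force: 0.0
```

>>> servo_tool(
  plan=[
    [[-1,0,0,0,0,0,0],[-1,0,0,0,0,0,0],[-1,0,0,0,0,0,0],[-1,0,0,0,0,0,0],[-1,0,0,0,0,0,0]],
  ],
)

```text
t: 19.33
ee_pos: [535.6, -209.6, 123.3]
orientation: [0.239, 3.132, -0.0]
ft_force: [0.2, 0.2, 0.3]
width: 76.6
grasp_force: 0.0
```

>>> servo_tool(
  plan=[
    [[-1,0,0,0.3,0,0,0],[-1,0,0,0.6,0,0,0],[-1,0,0,0.8,0,0,0],[-1,0,0,0.8,0,0,0],[-1,0,0,0.2,0,0,0]],
  ],
)

```text
t: 19.75
ee_pos: [537.5, -210.4, 236.8]
orientation: [0.238, 3.126, -0.004]
ft_force: [1.9, -0.0, 0.6]
width: 87.7
grasp_force: 0.0
```

>>> servo_tool(
  plan=[
    [[-1,0,0,0,0,0,0],[-1,0,0,0,0,0,0],[-1,0,0,0,0,0,0]],
  ],
)

```text
t: 20.0
ee_pos: [534.8, -209.2, 230.1]
orientation: [-0.238, -3.131, -0.001]
ft_force: [-0.5, -0.2, 0.2]
width: 87.7
grasp_force: 0.0
```

```bash
python3 - <<'E'
from h import *
o=readout.get_obs();print(o['ee_pos'],o['t'],o['ft_force'],o['width'])
a=shot('wrist','w8')
E
```

```text
[ 534.75767273 -209.23818781  230.12261967] 20.0 [-0.47972132 -0.21132708  0.19373822] 87.72637825679608
```

View pics/w8.png

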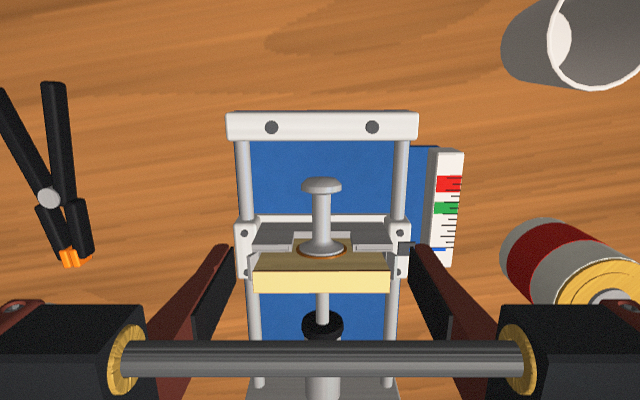

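The sample is still seated with its stud, at (320,185), through the notch. The pointer is back at zero (v≈249) and the gripper is clear, so I'm handing in.

```bash
python3 -c "
from workcell import close_job
print(close_job())"
```

```text
the job is handed in; nothing more can be done
None
```

The sample is seated in the tester; its stud was pulled into the green band (about 34 mm) for just over two seconds, eased back to zero and let go, and the job is handed in after 20 s of the 64 s, with no verdict returned.

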